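Release and remove the spent filter from the bench extraction box

TASK

Take the spent filter out of the white extraction box: slide the red safety catch fully sideways to uncover the green release button, then press the button fully down so that the filter springs up. Then lift the filter straight out by its orange handle and set it down gently, standing upright inside the blue tray, without disturbing the can, caddy, cup and bowl nearby.

Things in the scene. Friction and masses are not known exactly. Their poses are not given: they have to be found in the camera images.
- unit: White extraction box, fixed, 200 (x) x 240 (y) x 122 mm high, flat top. Origin: centre of its underside; x points to its back, z up. At x -60 mm two aluminium rails along y, 16 mm high and 62 mm apart, carry the catch, the button between them. At x +50 mm is the well with the filter. A steel spigot sticks out 30 mm behind. It may stand left or right, with the tray on the other side.
- well_mouth (a point): Centre of the mouth of the filter well, 54 (x) x 104 (y) mm, level with the top of the box (122 mm above the table). Same axes as the box.
- catch (a joint): Travel of the red safety catch along the +y axis of the box, in m: about 0 to 0.008 at the start (button covered), 0.065 fully open (button clear). It moves with about 2.5 N of friction and stays where it is left.
- catch_grip (a point): Middle of the upright red grip of the catch; axes of the box. The grip is 44 (x) x 14 (y) x 26 mm high; this point lies 13 mm under its top and 13 mm above the catch plate. The plate is 72 (x) x 56 (y) x 4 mm, its underside 16 mm above the top of the box and 4 mm above the button. Pinch the grip across its 14 mm, or push it.
- button (a joint): Travel of the green button, straight down, in m: 0 at rest, 0.008 fully down. Spring 1.5 N to start, 5 N fully down (up to 3 N more while freeing the filter). Pressing it draws back a bolt; by 0.007 at the latest the filter is free and rises 30 mm on a spring. The button then stays part-way down until the filter is removed: that is normal.
- button_top (a point): Centre of the top face of the green button, 36 mm in diameter, 12 mm above the top of the box at rest (4 mm under the tops of the rails). When the catch is fully open the edge of its plate is 37 mm from this point, to box +y.
- filter_center (a point): Centre (half-way up, 55 mm above the underside) of the loose filter, about 250 g: body with pleated grey-white sides 50 (x) x 100 (y) x 80 mm high, on it an orange handle bar 18 (x) x 80 (y) x 30 mm high; 110 mm high in all. z up, y along the handle. Handle top: 4 mm above the top of the box when locked, 34 mm when sprung up (the handle then wholly clear).
- filter_grip (a point): The point to grip in the orange handle: 97 mm above the underside of the filter, 13 mm under the handle's top, 17 mm above the flat shoulders of the body. Same axes as the filter. Grasp across x (18 mm).
- tray: Open blue tray, fixed, 150 (x) x 200 (y) x 32 mm high, walls and floor 5 mm thick. Origin: centre of its underside; z up.
- can: Bystander: green drink can, loose, 66 mm in diameter, 122 mm high, origin at the centre of its underside. Leave alone.
- caddy: Bystander: white tea caddy, loose, 80 mm in diameter, 120 mm high, origin at the centre of its underside. Leave alone.
- teacup: Bystander: dark blue tea cup, loose, 72 mm in diameter, 55 mm high, origin at the centre of its underside. Leave alone.
- bowl: Bystander: dark blue bowl, loose, 100 mm in diameter, 50 mm high, origin at the centre of its underside. Leave alone.
- filter: The same filter cartridge, with its origin at the centre of its underside.
Not all that is in view belongs to the job. Of the things that look like the filter, the middle-sized one is meant.

How it is judged:
By the outcome, as a careful person would: the job done as asked, in the order asked, and still so for the second after the job is handed in, with the robot touching nothing.
It also fails if it takes over 54 s, if anything falls off the work surface, if the arm or the gripper's body presses on something with over 40 N, if the wrist force passes 120 N, or if a joint passes its speed limit or range.

ROBOT

A 7-joint arm with a two-finger parallel gripper is mounted at the origin on the work surface. World frame = base frame: x ahead of the robot, y to its left, z up, the work surface at z = 0. Lengths are in m, angles in rad, forces in N, time in s.
With the tool pointing down it reaches from about 0.4 to 0.9 m from the base axis. Payload 5.5 kg.
Tool frame: the origin (TCP) lies on the centre line of the jaws, within the pads' length; the fingertips stand 11 mm ahead of it and the grasp point (between the pads) lies 8 mm behind it; z points along the fingers, y is the direction in which the jaws open and shut (so a half turn about z gives the same grasp; the last joint's range is limited). The gripper opens to 85 mm and grips with 20 to 120 N. Pads are 22 mm wide; open, the fingers measure 114 mm over their backs; the gripper's body (76 mm by 85 mm) begins 54 mm behind the grasp point. The pads swing forward as they close: fully open they stand 13 mm farther back than shut.
Start: joints at [1.479, 0.501, -0.427, 1.55, 0.221, 1.138, -0.21], TCP at [0.226, -0.61, 0.211] pointing down, gripper open.
Joint ranges: [-2.88, 2.88], [-0.31, 2.03], [-1.54, 1.56], [0.2, 2.42], [-1.41, 4.55], [0.19, 2.02], [-2.57, 2.57]. Speed limits (rad/s): [2.57, 2.57, 3.14, 3.14, 3.14, 3.14, 3.14].

INTERFACE

Orientations are given as a rotation vector (axis times angle).
In Python, from bench import bot, optics gives the robot as it stands. The module is installed in compiled form; this text tells all that it offers.
- The arm moves only by the tool drive_tool, never from a script. Its argument "motion" is text: rows parted by semicolons, each of 4 numbers parted by spaces: the shift along the tool's x, y, z in mm, then the turn about the tool's z in rad. A call has 1 to 12 rows; each row is the pose to reach, as a shift and turn from the pose measured when the call began, along the tool's axes at that moment; what a row does not reach only later rows make up. A row lasts 1/12 s, in which the tool goes at most 41.7 mm and 7.16 degrees, less where a joint would pass 70% of its speed; a pose out of reach is approached as far as the arm can. A call with a gripper value outside its range is refused whole. "hand" is the gripper command: -1 is shut, 1 is fully open, values between are in proportion, set as the call begins (left out, the last holds). The fingers move at their own pace and stop on an object; "grip_force" is the grip in N (left out, the last holds). Time passes only in rows, so rows that repeat a pose let the fingers close. It gives the time, the measured TCP pose, the force and the opening at its end, in the units of the state.
- bot.read_state(): the state, without advancing time (a new reading comes with each control period).
- optics.camera(name): name is "scene" or "top" or "wrist"; returns a dict with "img" (384x512x3 uint8, red, green, blue), "fx", "fy", "cx", "cy" (pixels), "eye" and "rotation" of the camera in the world; the wrist camera has in their place "mount" (4x4, takes a point from camera to tool coordinates, whose origin is the TCP and whose axes are the flange's). Camera axes: x right, y up, looking along -z (the intrinsics and any distortion apply to the point x, -y, -z); pixel columns grow to the right and rows downward; lengths in m; the calibration is good to about 2 mm. A picture is of the moment at which its call begins: read the wrist's pose just before it. There is no depth.
- bot.hand_in(): hands the job in, once; it reports no verdict.
The state is a dict: "time_s": time; "q": joint angles; "qd": joint speeds; "joint_efforts": joint torques, N m; "tcp_pos": TCP position; "eef_rot": TCP orientation; "force": force on the tool from outside, world axes, zero at the start; "torque": the same for the moment, N m; "gripper_width": opening from 0.0 (shut) to 1.0 (fully open).
Only numpy, scipy, OpenCV 4.12 (cv2) and the standard library are available. Lean on these libraries where they do the work, as an engineer would, in place of code of your own. Each camera call takes 0.05 s, during which the arm holds its last target. There are 200 camera calls.

## Working session

There is one attempt and no reset: what is moved stays moved. The work goes in short steps, Python scripts to look and compute and a tool call to move; the robot and the scene stay as the last step left them, time stands still between calls to the robot, and variables do not carry over. Pictures are saved under pics/ and viewed, about 8 in all and at most 12, crops included, and the job is handed in when it is done.

Besides the shell and the picture viewer there is one more tool, called after ">>>" in YAML: its name, and indented under it one key for each argument. drive_tool: Moves the arm, as the interface text tells. Its arguments: {"type":"object","properties":{"motion":{"type":"string"},"hand":{"type":"number"},"grip_force":{"type":"number"}},"required":["motion"]}

```bash
mkdir -p pics
cat > h.py <<'E'
import numpy as np, cv2
from bench import bot, optics
from scipy.spatial.transform import Rotation as R
def cam(n):
    s=bot.read_state(); c=optics.camera(n)
    if n=="wrist":
        T=np.eye(4); T[:3,:3]=R.from_rotvec(s["eef_rot"]).as_matrix(); T[:3,3]=s["tcp_pos"]
        M=T@np.array(c["mount"]); c["eye"]=M[:3,3]; c["rotation"]=M[:3,:3]
    return c
def ray(c,u,v):
    d=np.array([(u-c["cx"])/c["fx"],-(v-c["cy"])/c["fy"],-1.])
    return np.array(c["eye"]),np.array(c["rotation"])@d
def onz(c,u,v,z):
    o,d=ray(c,u,v); return o+d*(z-o[2])/d[2]
def proj(c,p):
    q=np.array(c["rotation"]).T@(np.array(p)-c["eye"]); return c["cx"]+c["fx"]*q[0]/-q[2], c["cy"]-c["fy"]*q[1]/-q[2]
def save(c,name,crop=None,k=1):
    im=c["img"][:,:,::-1]
    if crop: u0,v0,u1,v1=crop; im=im[v0:v1,u0:u1]
    cv2.imwrite("pics/"+name,cv2.resize(im,None,fx=k,fy=k,interpolation=cv2.INTER_CUBIC))
E
python3 - <<'E'
from h import *
np.set_printoptions(precision=3,suppress=True)
s=bot.read_state();print(s)
a=cam("scene");b=cam("top")
for c in(a,b):print({k:v for k,v in c.items() if k!="img"})
save(a,"s.png",k=1.5);save(b,"t.png",k=1.5)
E
```

```text
{'time_s': 0.0, 'q': array([ 1.479,  0.502, -0.427,  1.551,  0.221,  1.138, -0.21 ]), 'qd': array([-0.002,  0.001,  0.002,  0.   , -0.   ,  0.   , -0.   ]), 'joint_efforts': array([  0.   , -56.952,  -5.816, -28.095,   0.011,   0.012,  -0.   ]), 'tcp_pos': array([ 0.226, -0.609,  0.21 ]), 'eef_rot': array([-3.09 , -0.554,  0.   ]), 'force': array([-0.217, -0.25 ,  0.172]), 'torque': array([-0.002, -0.051,  0.001]), 'gripper_width': 0.9983020667189348}
{'fx': 357.81465141112693, 'fy': 357.81465141112693, 'cx': 254.5133172259731, 'cy': 190.2038250002427, 'eye': array([1.3  , 0.177, 1.244]), 'rotation': array([0.419, 0.551, 1.723])}
{'fx': 438.2454358106477, 'fy': 438.2454358106477, 'cx': 255.5676673872116, 'cy': 185.93868388525635, 'eye': array([0.409, 0.01 , 1.55 ]), 'rotation': array([ 0.057, -0.089, -1.576])}
```

View pics/s.png

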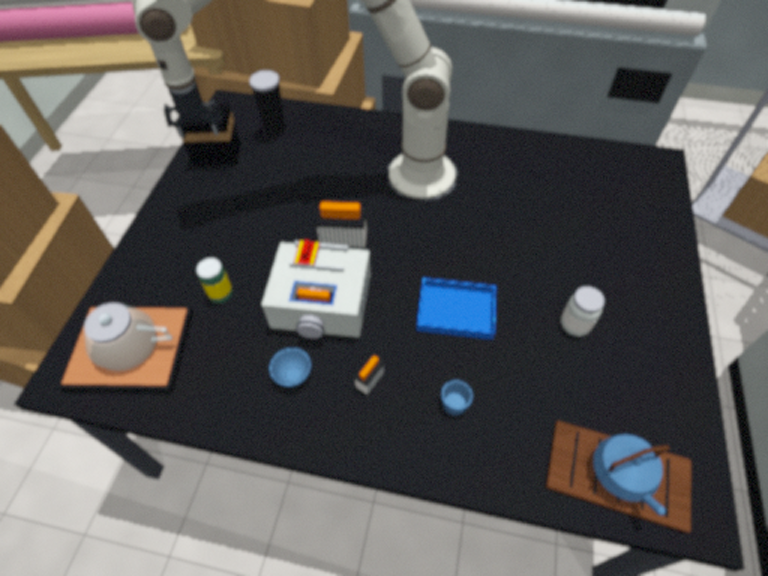

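View pics/t.png

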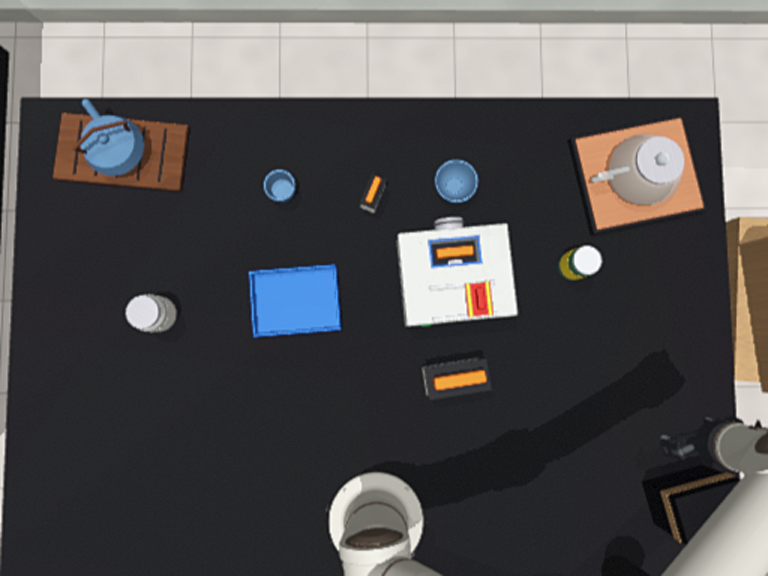

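The scene view shows the box at about (318,290) px, with the catch at (305,252) and the blue tray at (457,307). In the top view the box is at (457,275), the catch at (479,299) and the tray at (295,300).

There are three filter-like things (top view):
- a large one at (458,378), standing in front of the box
- a middle one at (456,251), in the well
- a small one at (373,192), standing behind

The one in the well is both middle-sized and in the box, so it fits the description. Next I'll measure and confirm with a crop.

```bash
sed -i 's/c=optics.camera(n)/c=dict(optics.camera(n)); c["rotation"]=R.from_rotvec(c["rotation"]).as_matrix() if "rotation" in c else None/' h.py
cat >> h.py <<'E'
def mask(c,name):
    h,s,v=cv2.split(cv2.cvtColor(c["img"],cv2.COLOR_RGB2HSV)); h=h.astype(int)
    return {"red":((h<4)|(h>174))&(s>180)&(v>80),"orange":(h>=8)&(h<20)&(s>200)&(v>150),"yellow":(h>22)&(h<34)&(s>150)&(v>120),
     "blue":(h>100)&(h<118)&(s>150)&(v>90),"green":(h>45)&(h<80)&(s>120)&(v>60),"white":(s<35)&(v>170)}[name].astype(np.uint8)
def blobs(c,name,mn=30):
    out=[]
    for k in cv2.findContours(mask(c,name),cv2.RETR_EXTERNAL,cv2.CHAIN_APPROX_NONE)[0]:
        if cv2.contourArea(k)>=mn: out.append((cv2.contourArea(k),cv2.minAreaRect(k),k))
    return sorted(out,key=lambda t:-t[0])
def rect(c,r,z):
    P=np.array([onz(c,u,v,z)[:2] for u,v in cv2.boxPoints(r)])
    e=[P[1]-P[0],P[2]-P[1]]
    return P.mean(0),[np.linalg.norm(x) for x in e],[np.degrees(np.arctan2(x[1],x[0])) for x in e]
E
python3 - <<'E'
from h import *
np.set_printoptions(precision=4,suppress=True)
c=cam("top")
for n,z in[("white",.122),("blue",.032),("orange",.126),("red",.168),("yellow",.142)]:
    for a,r,k in blobs(c,n):
        p,e,g=rect(c,r,z); print(n,a,np.round(r[0],1),p,np.round(e,4),np.round(g,1))
save(c,"c.png",(255,135,365,285),5)
E
```

```text
white 25877.0 [269.1  80.1] [ 0.9011 -0.0773] [0.447  1.6489] [  2.  -90.2]
white 4420.5 [304.4 180.8] [ 0.559 -0.181] [0.2452 0.2147] [ -84.5 -175.8]
white 2567.5 [255.5   3. ] [ 1.1678 -0.0353] [0.0211 1.7421] [  2.7 -89.8]
white 1594.5 [500.8 363.2] [-0.0288 -0.7992] [0.2635 0.1223] [ -41.8 -129.3]
white 1349.5 [250.  347.2] [0.0304 0.0007] [0.1966 0.1979] [ -71.  -160.2]
white 929.0 [438.  108.5] [ 0.8003 -0.6347] [0.1156 0.1202] [-90.  177.2]
white 508.5 [500.5 269. ] [ 0.2668 -0.8153] [0.0693 0.0965] [-90.5 176.5]
white 350.5 [ 95.8 208.8] [0.4708 0.4971] [0.0673 0.0765] [ -44.1 -134.7]
white 243.0 [391.5 173. ] [ 0.5828 -0.4697] [0.0566 0.0599] [-90.2 177.8]
white 74.5 [407.1 115.7] [ 0.7755 -0.5291] [0.0867 0.0181] [ -76.  -168.4]
white 64.0 [  1. 321.] [0.1203 0.7837] [0.0063 0.203 ] [ -90.6 -177.4]
blue 2545.5 [195.8 200. ] [0.5032 0.1847] [0.2062 0.1553] [ -85.8 -175.7]
red 149.5 [319.1 199. ] [ 0.4952 -0.2204] [0.0282 0.0627] [ -84.  -174.9]
yellow 69.0 [378.7 177.6] [ 0.5656 -0.4205] [0.0347 0.0601] [ -68.1 -159.4]
```

View pics/c.png

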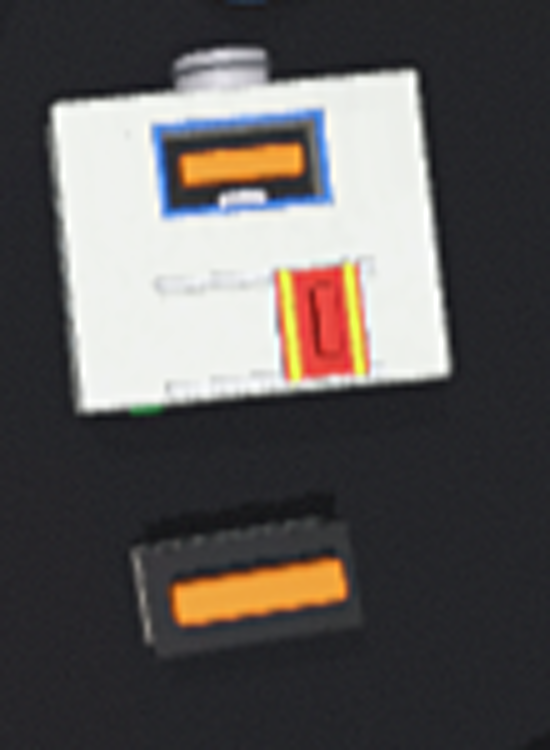

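The crop shows the well with its blue rim and the orange handle at the box's back, and the catch (red with yellow edges) at the right of the rails. The filter in the well is confirmed as the target; the other two, large and small, stand loose on the table. Now a helper for working out moves, and a look from the wrist.

```bash
sed -i 's/(s>200)&(v>150)/(s>150)\&(v>120)/' h.py
cat >> h.py <<'E'
def go(x,y,z,yaw=None):
    "shift (mm) and turn in present tool axes to TCP target; yaw = world angle (deg) of tool x"
    s=bot.read_state(); M=R.from_rotvec(s["eef_rot"]).as_matrix()
    d=M.T@(np.array([x,y,z])-s["tcp_pos"])*1000
    y0=np.degrees(np.arctan2(M[1,0],M[0,0]))
    print("shift",np.round(d,1),"yaw now",round(y0,2),"turn",None if yaw is None else round(-np.radians((yaw-y0+180)%360-180),3),"tilt",np.round(M[:,2],3))
E
python3 - <<'E'
from h import *
np.set_printoptions(precision=4,suppress=True)
w=cam("wrist");print({k:w[k] for k in("fx","cx","cy","mount")})
c=cam("top")
for a,r,k in blobs(c,"orange"):
  for z in(.126,):print(a,np.round(r[0],1),*rect(c,r,z))
go(.50,-.18,.36,95)
E
```

```text
{'fx': 294.6792032790889, 'cx': 256.7625485391358, 'cy': 192.3047166891989, 'mount': array([[ 0.0002,  0.966 ,  0.2585,  0.0653],
       [ 1.    , -0.0002, -0.0002,  0.0003],
       [-0.0002,  0.2585, -0.966 , -0.1618],
       [ 0.    ,  0.    ,  0.    ,  1.    ]])}
263.0 [306.3 253. ] [ 0.3236 -0.1823] [np.float64(0.11455774029544931), np.float64(0.02757331354824149)] [np.float64(-81.60476355935735), np.float64(-172.13194397717507)]
130.0 [303.  167.4] [ 0.6022 -0.1764] [np.float64(0.08092870783350517), np.float64(0.020981094035200973)] [np.float64(-85.01666734225807), np.float64(-175.95791578900722)]
65.0 [248.5 126.1] [0.7406 0.0019] [np.float64(0.06048723182305677), np.float64(0.015390838627477366)] [np.float64(-21.730117871888815), np.float64(-112.32325974173031)]
shift [ 406.4 -307.3 -148.9] yaw now 20.33 turn -1.303 tilt [-0.     0.001 -1.   ]
```

>>> drive_tool:
  motion: "20 -20 -35 -0.12; 50 -40 -65 -0.24; 85 -65 -90 -0.36; 120 -90 -100 -0.48; 155 -118 -100 -0.60; 190 -145 -100 -0.72; 227 -172 -100 -0.84; 263 -198 -100 -0.96; 300 -224 -100 -1.08; 336 -250 -100 -1.20; 380 -290 -95 -1.30; 405 -307 -95 -1.30"
  hand: -1

```text
time_s: 1.25
tcp_pos: [0.4769, -0.2149, 0.3077]
eef_rot: [-2.12, -2.318, -0.0]
force: [0.1, -0.8, 0.8]
gripper_width: 0.0
```

Run:
```python
from h import *
go(.55,-.14,.30,95)
```

```text
shift [68.1 79.4  7.7] yaw now 95.11 turn 0.002 tilt [-0.  0. -1.]
```

>>> drive_tool:
  motion: "25 28 3 0; 50 56 6 0; 68 79 8 0; 68 79 8 0; 68 79 8 0"

```text
time_s: 1.67
tcp_pos: [0.5503, -0.1377, 0.2994]
eef_rot: [-2.114, -2.322, -0.001]
force: [-0.5, -0.1, 0.1]
gripper_width: -0.003
```

Run:
```python
from h import *
np.set_printoptions(precision=4,suppress=True)
w=cam("wrist")
for n,z in[("orange",.126),("red",.15),("blue",.122),("blue",.032),("yellow",.142),("white",.122)]:
  for a,r,k in blobs(w,n,60):
    p,e,g=rect(w,r,z);print(n,z,a,np.round(r[0]),p,np.round(e,4),np.round(g,1))
save(w,"w1.png",k=1.5)
```

```text
orange 0.126 1968.0 [ 49. 192.] [ 0.3101 -0.1868] [0.0263 0.1173] [ 18.7 -80.6]
orange 0.126 801.5 [297. 206.] [ 0.6018 -0.1756] [0.0781 0.0165] [94.5  2.7]
orange 0.126 527.5 [434.  66.] [ 0.7265 -0.0074] [0.0114 0.0519] [ 66.9 -22.5]
red 0.15 1443.5 [204. 242.] [ 0.4976 -0.2209] [0.0678 0.0335] [  5.4 -85.8]
red 0.15 121.0 [203. 221.] [ 0.4957 -0.1945] [0.0024 0.0684] [91.2  5.4]
blue 0.122 661.0 [298. 205.] [ 0.6037 -0.1763] [0.1121 0.0633] [94.8  4.1]
blue 0.032 661.0 [298. 205.] [ 0.6194 -0.2037] [0.1418 0.0801] [94.8  4.1]
yellow 0.142 187.5 [204. 226.] [ 0.4947 -0.2032] [0.0727 0.0037] [  5.4 -85.7]
yellow 0.142 106.5 [199. 258.] [ 0.4914 -0.2457] [0.0595 0.0039] [  5.4 -86.3]
white 0.122 12524.0 [256. 148.] [ 0.5472 -0.113 ] [0.1984 0.1031] [  5.4 -80.2]
white 0.122 175.0 [171. 174.] [ 0.4511 -0.1503] [0.0064 0.0468] [  9.3 -84.9]
white 0.122 159.5 [304. 266.] [ 0.6221 -0.2549] [0.0143 0.0317] [ 79.3 -15.6]
white 0.122 137.5 [204. 268.] [ 0.4957 -0.2699] [0.0344 0.0128] [  5.4 -86.6]
```

View pics/w1.png

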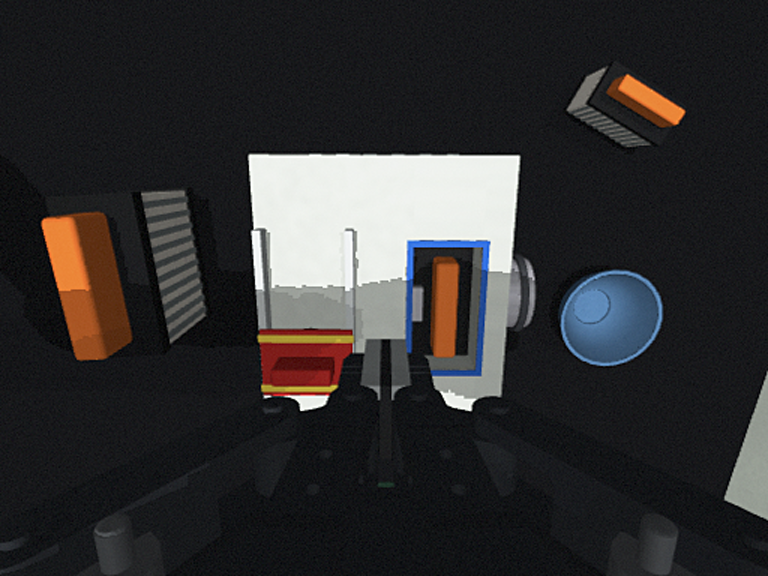

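The wrist view shows the catch at (305,362) with the rails running up from it. The filter handle is at (445,307) in its blue rim. The box yaw is about 5° and the handle centre about (0.602,-0.176), so the box centre is about (0.5525,-0.180). The shut fingers go down behind the grip, on its -y side.

Run:
```python
from h import *
go(.498,-.250,.165,95)
```

```text
shift [-105.2  -61.1  134.3] yaw now 95.19 turn 0.003 tilt [-0.001  0.    -1.   ]
```

>>> drive_tool:
  motion: "-35 -20 15 0; -70 -40 35 0; -105 -61 60 0; -105 -61 80 0; -105 -61 100 0; -105 -61 115 0; -105 -61 115 0; -105 -61 115 0"

```text
time_s: 2.38
tcp_pos: [0.4965, -0.2512, 0.184]
eef_rot: [-2.12, -2.315, 0.002]
force: [-0.6, -0.9, 1.1]
gripper_width: -0.001
```

Run:
```python
from h import *
w=cam("wrist"); save(w,"w2.png",k=1.5)
go(.498,-.250,.161,95)
```

```text
shift [ 0.9  0.4 24.1] yaw now 95.09 turn 0.002 tilt [-0.001 -0.    -1.   ]
```

View pics/w2.png

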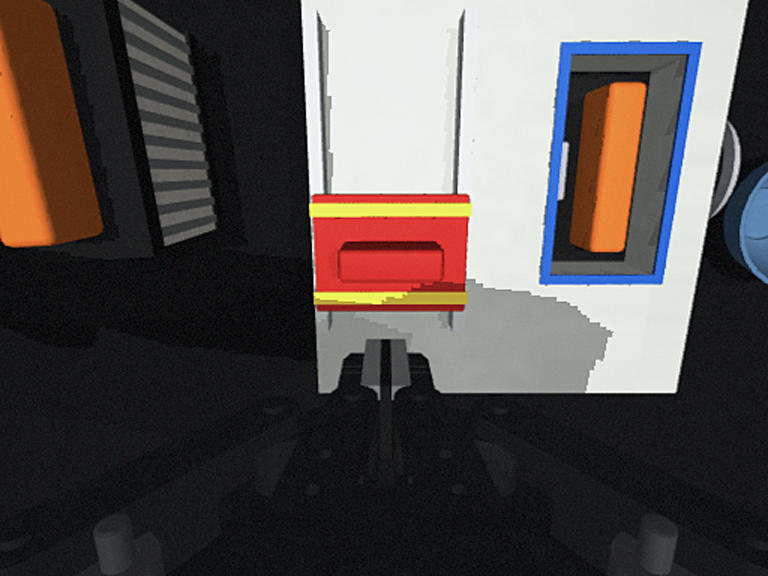

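The wrist view shows the shut fingers centred on the grip's width (grip at 391 px across, fingers at 386) and behind it. I'll go down and push.

>>> drive_tool:
  motion: "1 0 12 0; 1 0 22 0; 1 0 22 0; 10 0 22 0; 20 0 22 0; 30 0 22 0; 40 0 22 0; 50 0 22 0; 58 0 22 0; 64 0 22 0; 64 0 22 0"

```text
time_s: 3.35
tcp_pos: [0.4921, -0.1853, 0.1633]
eef_rot: [-2.118, -2.32, 0.001]
force: [-1.1, -0.6, -0.6]
gripper_width: -0.001
```

>>> drive_tool:
  motion: "4 0 0 0; 8 0 0 0; 8 0 0 0"

```text
time_s: 3.6
tcp_pos: [0.4913, -0.1765, 0.1633]
eef_rot: [-2.117, -2.321, 0.001]
force: [-0.2, 0.3, 0.1]
gripper_width: 0.003
```

Run:
```python
from h import *
np.set_printoptions(precision=4,suppress=True)
for n in("top","scene","wrist"):
  w=cam(n)
  for q,z in(("yellow",.142),("red",.155),("green",.134)):
    for a,r,k in blobs(w,q,8):
      p=rect(w,r,z)
      if abs(p[0][0]-.5)<.06 and abs(p[0][1]+.19)<.13: print(n,q,a,np.round(r[0]),p[0],np.round(p[1],4))
save(w,"w3.png",k=1.5)
```

```text
scene red 53.0 [204. 167.] [ 0.502  -0.2193] [0.0715 0.0201]
wrist yellow 147.0 [215. 252.] [ 0.4655 -0.2057] [0.0149 0.0052]
wrist yellow 135.0 [300. 252.] [ 0.5227 -0.2004] [0.0156 0.0052]
wrist red 190.0 [300. 264.] [ 0.5213 -0.2033] [0.0121 0.0106]
wrist red 157.5 [216. 264.] [ 0.4678 -0.2082] [0.0108 0.0106]
wrist red 93.0 [298. 244.] [ 0.5185 -0.1892] [0.015  0.0027]
wrist red 83.5 [216. 244.] [ 0.4676 -0.1938] [0.0131 0.0027]
wrist red 39.5 [256. 308.] [ 0.4969 -0.2382] [0.006  0.0039]
```

View pics/w3.png

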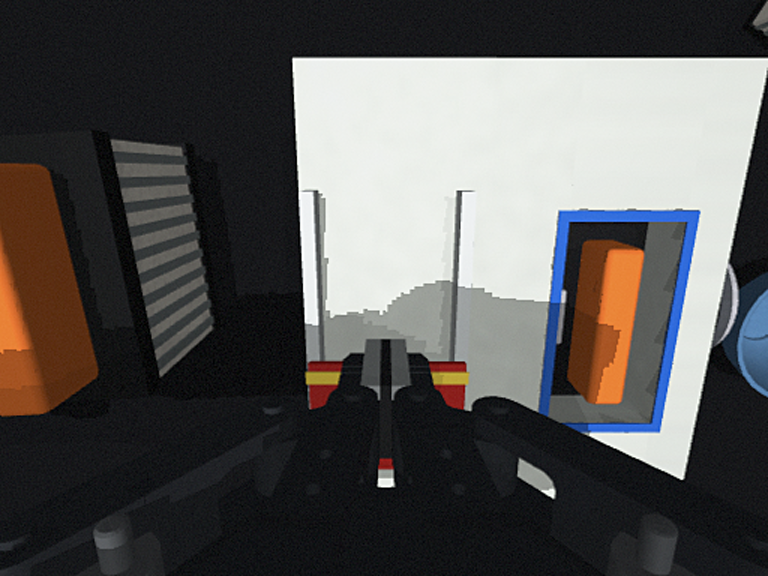

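The wrist view shows that the catch hasn't moved: its yellow strip is still at y≈-0.203, at row 378, and the fingers have passed over the grip. So the real tips sit higher than the stated 11 mm ahead of the TCP. I'll check this by feeling for the flat box top between the rails.

>>> drive_tool:
  motion: "20 0 0 0; 20 0 8 0; 20 0 16 0; 20 0 22 0; 20 0 22 0"

```text
time_s: 4.17
tcp_pos: [0.4882, -0.1585, 0.1394]
eef_rot: [-2.117, -2.317, 0.003]
force: [-0.4, -0.0, -0.6]
gripper_width: 0.004
```

Run:
```python
from h import *
c=cam("scene"); save(c,"s2.png",(150,110,280,210),6)
print(bot.read_state()["force"],bot.read_state()["tcp_pos"])
```

```text
[-0.21634174  0.00102869  0.69361555] [ 0.48866682 -0.15841916  0.14008752]
```

View pics/s2.png

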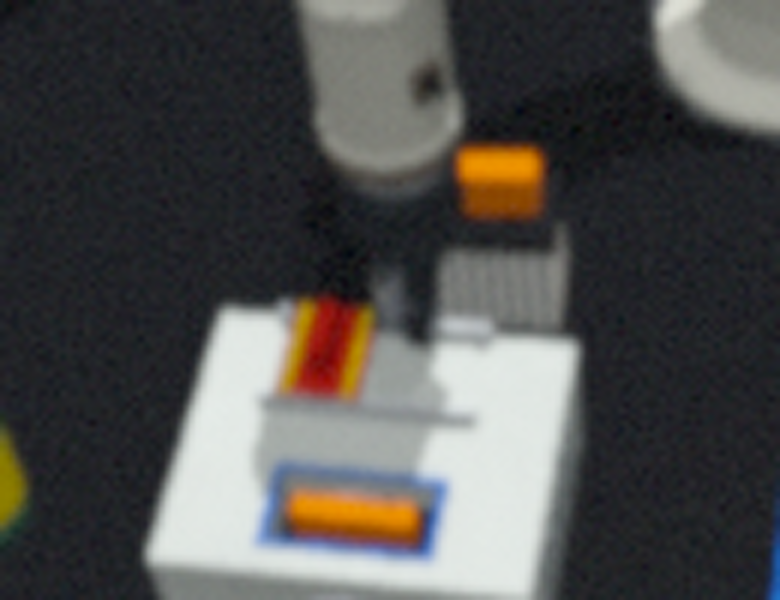

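The scene crop shows the finger tips ending at about crop (398,335), above the box top, with the catch unmoved. I'll work out the tip height from that.

Run:
```python
from h import *
c=cam("scene")
for z in(.12,.13,.14,.15,.16,.17,.18):print(z,[round((a-b)*6) for a,b in zip(proj(c,(.4887,-.1584,z)),(150,110))])
o=np.array((.5525,-.1804,.138));y=np.radians(5);ex=np.array((np.cos(y),np.sin(y),0));ey=np.array((-np.sin(y),np.cos(y),0))
for n,p in(("rail back mid",o-.029*ex),("rail front",o-.091*ex),("plate+ycentre",o-.06*ex-.009*ey),("well",o+.05*ex-[0,0,.016])):print(n,[round((a-b)*6) for a,b in zip(proj(c,p),(150,110))])
```

```text
0.12 [426, 376]
0.13 [425, 367]
0.14 [423, 357]
0.15 [422, 348]
0.16 [420, 338]
0.17 [419, 329]
0.18 [417, 319]
rail back mid [372, 395]
rail front [391, 321]
plate+ycentre [368, 356]
well [351, 509]
```

>>> drive_tool:
  motion: "0 0 4 0; 0 0 8 0; 0 0 12 0; 0 0 12 0"

```text
time_s: 4.6
tcp_pos: [0.4885, -0.1584, 0.1277]
eef_rot: [-2.118, -2.317, 0.002]
force: [0.3, -0.4, 0.4]
gripper_width: 0.002
```

>>> drive_tool:
  motion: "0 0 4 0; 0 0 8 0; 0 0 8 0"

```text
time_s: 4.85
tcp_pos: [0.4878, -0.1583, 0.1189]
eef_rot: [-2.117, -2.316, 0.003]
force: [-0.3, -0.9, -1.1]
gripper_width: -0.002
```

>>> drive_tool:
  motion: "0 0 3 0; 0 0 6 0; 0 0 6 0"

```text
time_s: 5.1
tcp_pos: [0.4874, -0.1582, 0.1122]
eef_rot: [-2.116, -2.316, 0.004]
force: [-0.6, -0.3, -0.9]
gripper_width: -0.002
```

>>> drive_tool:
  motion: "0 0 3 0; 0 0 6 0; 0 0 6 0"

```text
time_s: 5.35
tcp_pos: [0.4869, -0.1581, 0.1056]
eef_rot: [-2.116, -2.315, 0.004]
force: [-0.3, -0.1, -0.2]
gripper_width: -0.001
```

Run:
```python
from h import *
w=cam("wrist"); save(w,"w4.png",(140,90,400,330),3)
s=bot.read_state();print(s["tcp_pos"],s["force"])
```

```text
[ 0.48702588 -0.15809741  0.10587629] [-0.16035546  0.54479887 -0.77673577]
```

View pics/w4.png

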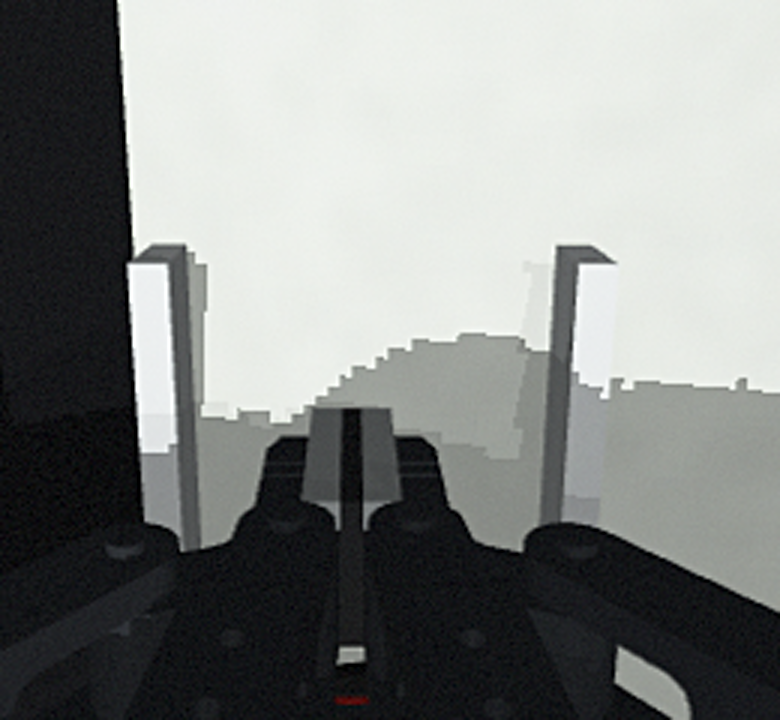

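The wrist view shows the tips at crop (350,410), between the rails and still clear of the box top. The spacing of the rails confirms the arm height, so the fingers really are shorter than stated. I'll keep probing.

>>> drive_tool:
  motion: "0 0 2 0; 0 0 4 0; 0 0 4 0"

```text
time_s: 5.65
tcp_pos: [0.4873, -0.1581, 0.1022]
eef_rot: [-2.116, -2.315, 0.004]
force: [-0.0, 0.3, 3.4]
gripper_width: 0.002
```

>>> drive_tool:
  motion: "0 0 2 0; 0 0 4 0; 0 0 4 0"

```text
time_s: 5.9
tcp_pos: [0.4874, -0.1582, 0.1019]
eef_rot: [-2.117, -2.317, 0.01]
force: [-15.0, 2.6, 41.5]
gripper_width: 0.002
```

>>> drive_tool:
  motion: "0 0 2 0; 0 0 3 0; 0 0 3 0"

```text
time_s: 6.15
tcp_pos: [0.4874, -0.1583, 0.102]
eef_rot: [-2.117, -2.318, 0.015]
force: [-11.4, 2.1, 34.8]
gripper_width: 0.001
```

Contact is at TCP z 0.102 against the box top at 0.122. So the real tips are 20 mm behind the reported TCP, 31 mm shorter than stated, and the grasp point is about 39 mm behind it. I'll use that from here. Up and back behind the grip.

>>> drive_tool:
  motion: "0 0 -20 0; 0 0 -45 0; 0 0 -70 0; 0 0 -75 0; -30 0 -75 0; -62 0 -75 0; -94 0 -75 0; -94 0 -75 0; -94 0 -75 0"

```text
time_s: 6.9
tcp_pos: [0.4957, -0.2539, 0.1765]
eef_rot: [-2.122, -2.312, 0.015]
force: [0.2, 0.3, -1.3]
gripper_width: 0.002
```

Run:
```python
from h import *
go(.498,-.250,.131,95); print(bot.read_state()["force"])
```

```text
shift [ 3.9  3.  45.4] yaw now 94.91 turn -0.002 tilt [-0.009 -0.005 -1.   ]
[ 0.22904821  0.3326059  -1.29314808]
```

>>> drive_tool:
  motion: "1 3 20 0; 1 3 38 0; 1 3 45 0; 1 3 45 0; 10 3 45 0; 20 3 45 0; 30 3 45 0; 40 3 45 0; 50 3 45 0; 58 3 45 0; 64 3 45 0; 64 3 45 0"

```text
time_s: 7.9
tcp_pos: [0.4931, -0.188, 0.1316]
eef_rot: [-2.12, -2.315, 0.014]
force: [-0.4, -0.0, 0.1]
gripper_width: -0.002
```

>>> drive_tool:
  motion: "3 0 0 0; 6 0 0 0; 6 0 0 0"

```text
time_s: 8.15
tcp_pos: [0.4925, -0.1813, 0.1315]
eef_rot: [-2.119, -2.315, 0.014]
force: [-0.0, 0.2, -0.0]
gripper_width: -0.001
```

>>> drive_tool:
  motion: "2 0 0 0; 4 0 0 0; 4 0 0 0"

```text
time_s: 8.4
tcp_pos: [0.4924, -0.1794, 0.1316]
eef_rot: [-2.122, -2.315, 0.016]
force: [1.3, -6.0, -1.1]
gripper_width: -0.007
```

>>> drive_tool:
  motion: "2 0 0 0; 3 0 0 0; 3 0 0 0"

```text
time_s: 8.65
tcp_pos: [0.4923, -0.1795, 0.1316]
eef_rot: [2.124, 2.312, -0.018]
force: [0.8, -7.9, -0.7]
gripper_width: -0.005
```

Run:
```python
from h import *
np.set_printoptions(precision=4,suppress=True)
w=cam("wrist")
for q,z in(("yellow",.142),("red",.142)):
    for a,r,k in blobs(w,q,8): print(q,a,np.round(r[0]),*rect(w,r,z)[:2])
```

```text
yellow 1413.0 [256. 166.] [ 0.4888 -0.1406] [np.float64(0.07318615427516068), np.float64(0.005769373864269392)]
yellow 332.0 [210. 240.] [ 0.4671 -0.1849] [np.float64(0.022764462981291693), np.float64(0.005450039017232675)]
yellow 295.5 [302. 240.] [ 0.5178 -0.1801] [np.float64(0.022104498124800073), np.float64(0.004834103386187892)]
red 7958.5 [256. 203.] [ 0.4905 -0.1614] [np.float64(0.06982993419871629), np.float64(0.03490451318701203)]
red 889.0 [256. 156.] [ 0.4883 -0.1354] [np.float64(0.0695842572286206), np.float64(0.0036045137075926287)]
red 99.5 [303. 248.] [ 0.519  -0.1849] [np.float64(0.017857937039216662), np.float64(0.002455433588690761)]
red 98.5 [210. 248.] [ 0.4671 -0.1895] [np.float64(0.01794479482321441), np.float64(0.002459172381344896)]
```

The catch ran 63 mm into its stop: the force rises with no motion. That puts the button at about (0.496,-0.226). I'll lift, move back past the button and check its position.

>>> drive_tool:
  motion: "-6 0 0 0; -6 0 -20 0; -6 0 -50 0; -25 0 -60 0; -55 0 -60 0; -85 0 -60 0; -100 0 -60 0; -100 0 -60 0; -100 0 -60 0"

```text
time_s: 9.45
tcp_pos: [0.5009, -0.2783, 0.1918]
eef_rot: [-2.127, -2.311, 0.016]
force: [0.6, -0.3, -0.8]
gripper_width: 0.001
```

Run:
```python
from h import *
np.set_printoptions(precision=4,suppress=True)
w=cam("wrist")
for q,z in(("green",.134),("yellow",.142)):
    for a,r,k in blobs(w,q,8): print(q,a,np.round(r[0]),*rect(w,r,z)[:2])
go(.496,-.2264,.130,95)
```

```text
green 1793.0 [258. 130.] [ 0.4968 -0.2263] [np.float64(0.033553758881209754), np.float64(0.03504909534780647)]
yellow 837.5 [256.  65.] [ 0.4925 -0.1828] [np.float64(0.07348874679815726), np.float64(0.005937044383557392)]
shift [51.2 -0.3 61.6] yaw now 94.88 turn -0.002 tilt [-0.007 -0.007 -1.   ]
```

Button confirmed green at (0.4968,-0.2263), 34 mm across. Pressing it.

>>> drive_tool:
  motion: "25 0 10 0; 51 1 25 0; 51 1 45 0; 51 1 61 0; 51 1 70 0; 51 1 76 0; 51 1 80 0; 51 1 83 0; 51 1 86 0; 51 1 86 0"

```text
time_s: 10.33
tcp_pos: [0.4977, -0.2259, 0.1064]
eef_rot: [-2.124, -2.314, 0.015]
force: [-2.7, 3.4, 4.6]
gripper_width: 0.002
```

>>> drive_tool:
  motion: "0 0 2 0; 0 0 3 0; 0 0 3 0"

```text
time_s: 10.58
tcp_pos: [0.498, -0.226, 0.106]
eef_rot: [2.124, 2.313, -0.017]
force: [-7.3, 3.0, 18.8]
gripper_width: -0.002
```

The button is bottomed out (18.8 N with no further travel). Lifting off and moving across to look at the filter with the gripper open.

>>> drive_tool:
  motion: "0 0 -25 0; 0 0 -60 0; 0 0 -90 0; 0 30 -100 0; -5 60 -100 0; -10 90 -100 0; -15 100 -100 0; -15 100 -100 0; -15 100 -100 0"
  hand: 1

```text
time_s: 11.33
tcp_pos: [0.6, -0.2315, 0.2054]
eef_rot: [2.124, 2.313, -0.016]
force: [-0.4, 0.5, -0.6]
gripper_width: 1.001
```

Run:
```python
from h import *
np.set_printoptions(precision=4,suppress=True)
w=cam("wrist")
for q,z in(("orange",.156),("blue",.122),("green",.134)):
    for a,r,k in blobs(w,q,60): p=rect(w,r,z);print(q,a,np.round(r[0]),*p)
save(w,"w5.png",k=1.5)
go(.602,-.176,.11,95)
```

```text
orange 2700.0 [272. 126.] [ 0.6054 -0.1764] [np.float64(0.07855250947891877), np.float64(0.0165940521336425)] [np.float64(94.99826075944277), np.float64(4.8332717171510575)]
blue 11098.0 [267. 122.] [ 0.6031 -0.1766] [np.float64(0.06228480963708352), np.float64(0.11280315764884816)] [np.float64(4.813690542568133), np.float64(-82.46812793532536)]
green 1356.5 [134. 176.] [ 0.4993 -0.2245] [np.float64(0.033421342209063565), np.float64(0.03400643422106411)] [np.float64(4.936920747847596), np.float64(-90.38606880364208)]
shift [55.8  8.3 94.8] yaw now 94.87 turn -0.002 tilt [-0.007 -0.009 -1.   ]
```

View pics/w5.png

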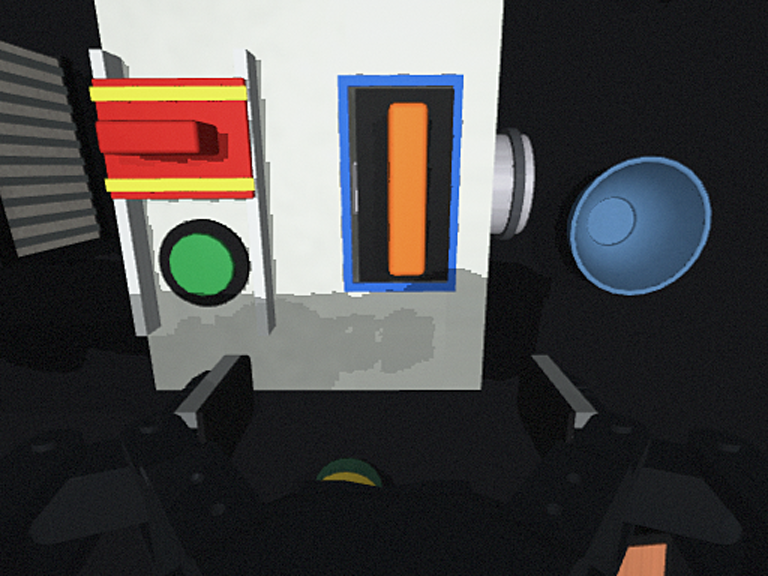

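The wrist view shows the catch open and the green button clear at (203,263). The filter has sprung up, with the handle at (408,188); sized at z 0.156 it matches the bar. Going down over the handle.

>>> drive_tool:
  motion: "25 5 0 0; 56 10 10 0; 56 10 30 0; 56 10 55 0; 56 10 78 0; 56 10 90 0; 56 10 95 0; 56 10 95 0; 56 10 95 0"

```text
time_s: 12.13
tcp_pos: [0.6041, -0.1759, 0.1108]
eef_rot: [2.124, 2.312, -0.016]
force: [0.3, -1.2, 0.0]
gripper_width: 0.997
```

>>> drive_tool:
  motion: "0 0 0 0; 0 0 0 0; 0 0 0 0; 0 0 0 0; 0 0 0 0; 0 0 0 0; 0 0 0 0; 0 0 0 0"
  hand: -1
  grip_force: 50

```text
time_s: 12.8
tcp_pos: [0.6043, -0.1759, 0.1111]
eef_rot: [2.124, 2.312, -0.016]
force: [-0.2, 0.5, 3.3]
gripper_width: 0.2
```

Gripped at 17 mm opening, which fits the 18 mm handle. Lift straight up.

Run:
```python
from h import *
p=bot.read_state()["tcp_pos"]; go(p[0],p[1],p[2]+.12,95)
```

```text
shift [  -1.    -0.8 -120. ] yaw now 94.85 turn -0.003 tilt [-0.006 -0.009 -1.   ]
```

>>> drive_tool:
  motion: "0 0 -10 0; 0 0 -20 0; 0 0 -32 0; -0.4 -0.3 -46 0; -0.5 -0.4 -60 0; -0.6 -0.5 -75 0; -0.8 -0.6 -90 0; -1 -0.8 -105 0; -1 -0.8 -120 0; -1 -0.8 -120 0; -1 -0.8 -120 0"

```text
time_s: 13.72
tcp_pos: [0.6045, -0.1761, 0.2326]
eef_rot: [2.123, 2.31, -0.016]
force: [-0.3, 0.1, -3.2]
gripper_width: 0.203
```

Run:
```python
from h import *
np.set_printoptions(precision=4,suppress=True)
c=cam("top")
for a,r,k in blobs(c,"blue",200): print(np.round(r[0]),*rect(c,r,.032))
for a,r,k in blobs(c,"orange",20): print("or",a,np.round(r[0]))
w=cam("wrist"); save(w,"w6.png",k=1.2)
go(.503,.1847,.231,94.3)
```

```text
[196. 200.] [0.5033 0.1846] [np.float64(0.20588596473985615), np.float64(0.15505913830892956)] [np.float64(-85.83433866986594), np.float64(-175.65858466380683)]
or 253.5 [306. 253.]
or 64.0 [248. 126.]
or 42.5 [300. 160.]
shift [368.  -69.6  -3.1] yaw now 94.84 turn 0.009 tilt [-0.007 -0.009 -1.   ]
```

View pics/w6.png

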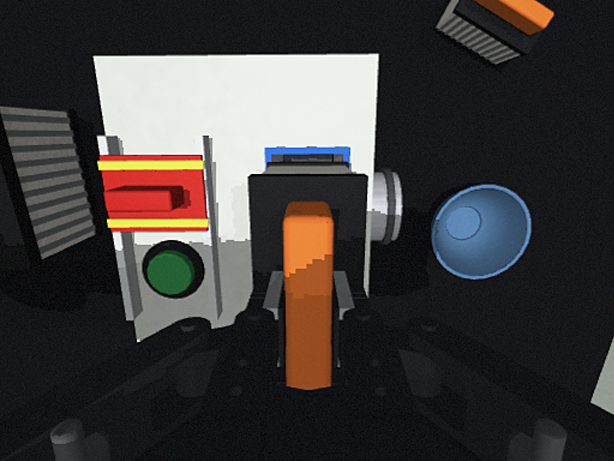

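The filter is held by its handle, clear of the well. Carrying it to the tray, centred at (0.503,0.185) with yaw 4.3°.

>>> drive_tool:
  motion: "15 0 -8 0; 40 0 -15 0; 72 -5 -15 0; 107 -15 -15 0; 142 -25 -15 0; 177 -35 -15 0; 212 -45 -15 0; 247 -55 -15 0; 282 -63 -15 0; 314 -69 -15 0.009; 342 -70 -15 0.009; 358 -70 -15 0.009"

```text
time_s: 14.82
tcp_pos: [0.5006, 0.1797, 0.2431]
eef_rot: [-2.129, -2.309, 0.018]
force: [1.1, -0.3, -1.9]
gripper_width: 0.2
```

>>> drive_tool:
  motion: "2 0 0 0; 2 0 0 0; 2 0 0 0"

```text
time_s: 15.07
tcp_pos: [0.5, 0.181, 0.2426]
eef_rot: [-2.129, -2.31, 0.021]
force: [0.4, -0.9, -2.4]
gripper_width: 0.202
```

Run:
```python
from h import *
go(.503,.185,.074,94.3)
```

```text
shift [  5.1   5.  168.5] yaw now 94.67 turn 0.006 tilt [-0.009 -0.009 -1.   ]
```

>>> drive_tool:
  motion: "5 5 15 0; 5 5 38 0; 5 5 62 0; 5 5 86 0; 5 5 108 0; 5 5 126 0; 5 5 140 0; 5 5 150 0; 5 5 157 0; 5 5 161 0; 5 5 163 0; 5 5 163 0"

```text
time_s: 16.07
tcp_pos: [0.5034, 0.185, 0.0798]
eef_rot: [-2.129, -2.31, 0.02]
force: [-0.2, 0.1, -2.7]
gripper_width: 0.201
```

>>> drive_tool:
  motion: "0 0 2 0; 0 0 4 0; 0 0 5 0; 0 0 5 0"

```text
time_s: 16.4
tcp_pos: [0.5034, 0.1849, 0.0749]
eef_rot: [-2.129, -2.31, 0.02]
force: [-0.2, -0.4, -3.4]
gripper_width: 0.202
```

>>> drive_tool:
  motion: "0 0 1 0; 0 0 2 0; 0 0 3 0; 0 0 3 0"

```text
time_s: 16.73
tcp_pos: [0.5032, 0.1848, 0.0717]
eef_rot: [-2.129, -2.31, 0.02]
force: [-0.4, 0.5, -3.1]
gripper_width: 0.2
```

>>> drive_tool:
  motion: "0 0 0.5 0; 0 0 1 0; 0 0 1.5 0; 0 0 1.5 0"

```text
time_s: 17.07
tcp_pos: [0.5032, 0.1848, 0.0703]
eef_rot: [-2.129, -2.31, 0.02]
force: [0.1, -0.1, -0.2]
gripper_width: 0.202
```

>>> drive_tool:
  motion: "0 0 0.5 0; 0 0 1 0; 0 0 1 0"

```text
time_s: 17.32
tcp_pos: [0.5033, 0.1848, 0.0702]
eef_rot: [2.129, 2.309, -0.021]
force: [-2.9, -1.9, 8.3]
gripper_width: 0.196
```

Contact at TCP 0.0702, where 0.070 was expected. Release and withdraw straight up.

>>> drive_tool:
  motion: "0 0 -0.5 0; 0 0 -0.5 0; 0 0 -0.5 0; 0 0 -0.5 0; 0 0 -0.5 0; 0 0 -0.5 0; 0 0 -0.5 0; 0 0 -0.5 0"
  hand: 1

```text
time_s: 17.98
tcp_pos: [0.5033, 0.1848, 0.0706]
eef_rot: [2.129, 2.309, -0.021]
force: [0.1, -0.2, 0.3]
gripper_width: 1.003
```

>>> drive_tool:
  motion: "0 0 -15 0; 0 0 -40 0; 0 0 -70 0; 0 0 -100 0; 0 0 -130 0; -20 0 -150 0; -50 0 -160 0; -80 0 -160 0; -80 0 -160 0; -80 0 -160 0; -80 0 -160 0; -80 0 -160 0"

```text
time_s: 18.98
tcp_pos: [0.5107, 0.108, 0.2313]
eef_rot: [-2.127, -2.312, 0.021]
force: [-0.3, 0.6, 0.0]
gripper_width: 0.994
```

Run:
```python
from h import *
np.set_printoptions(precision=4,suppress=True)
w=cam("wrist")
for q,z in(("orange",.115),("blue",.032)):
    for a,r,k in blobs(w,q,200): print(q,a,np.round(r[0]),*rect(w,r,z))
save(w,"w7.png",k=1.2)
c=cam("top"); save(c,"t2.png",k=1.5)
print(bot.read_state()["force"])
```

```text
orange 695.5 [ 73. 371.] [ 0.3121 -0.1402] [np.float64(0.04939387876865138), np.float64(0.03586348074666543)] [np.float64(5.308568258490518), np.float64(-93.66539131739223)]
orange 216.5 [448. 274.] [0.7188 0.0257] [np.float64(0.014458895315942992), np.float64(0.06649246658342942)] [np.float64(78.15891189057936), np.float64(-22.095260166315626)]
blue 21495.5 [258.  94.] [0.5036 0.1848] [np.float64(0.2001525631370517), np.float64(0.14789410521952265)] [np.float64(90.76857612103893), np.float64(4.199332935702609)]
[ 0.1542 -0.1666  0.1572]
```

View pics/w7.png

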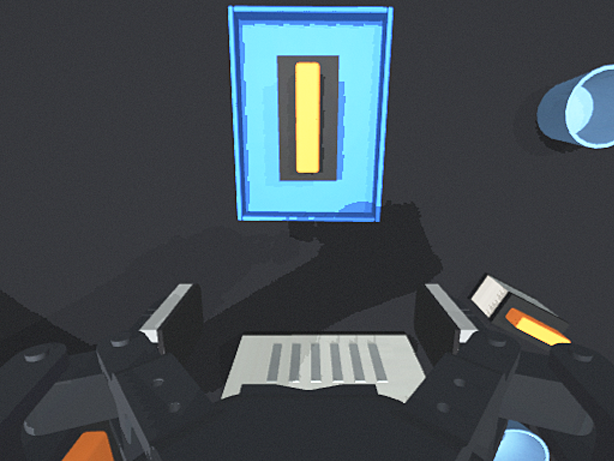

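View pics/t2.png

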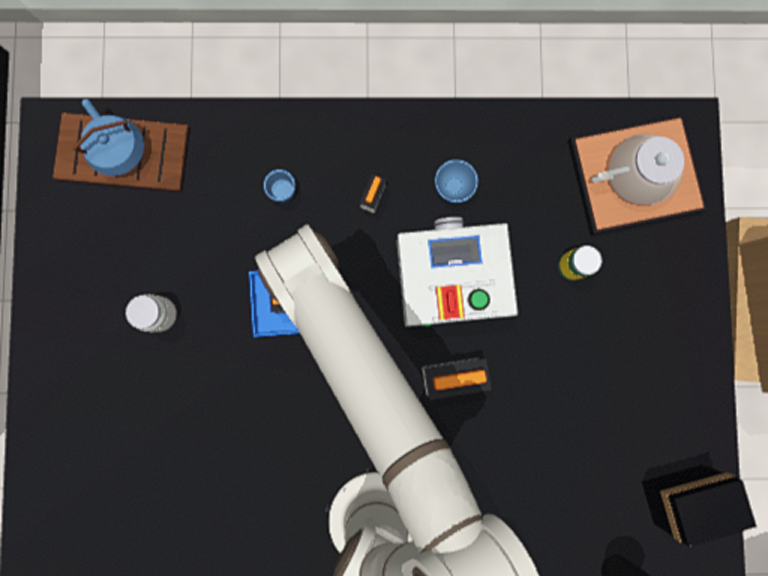

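The wrist view shows the filter upright in the tray at (308,118). The top view shows the well empty, the catch open, the button clear, and the can, caddy, cup and bowl at their original pixels. Handing in.

```bash
python3 -c "
from h import *
print(bot.hand_in())"
```

```text
the job is handed in; nothing more can be done
None
```

The filter is out of the box and standing upright near the middle of the blue tray. I slid the catch 63 mm to its stop, pressed the button to its end, lifted the filter straight out and set it down softly. I handed the job in about 19 s in, against the 54 s limit.

**Last checks:** The pictures show the well empty, the button clear and the catch open. The can, caddy, cup and bowl are at the same pixels as at the start, and the open gripper reads no contact force.

**What failed or disagreed:**
- **Finger length:** The fingertips are about 20 mm behind the reported TCP, not 11 mm ahead as the text says. My first push therefore passed over the catch without touching it.
- **Probing force:** I found the true length by feeling for the box top with the shut fingertips. That reached about 41 N up (44 N in all) at the wrist, well under the 120 N limit. It was the fingertips and not the gripper body that pressed, so I don't expect it to break the 40 N rule, but it is above that figure.
- **Final handle check:** The final colour measurement missed the overexposed handle in the tray, so I confirmed the placing by eye from the wrist picture. It agrees with the TCP position at release.

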